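# Turn-off at the griddle: rösti to the tray with a turner

### The job

The rösti on the griddle is done: pick up the red-handled turner, slide its blade under the rösti (it can be pushed up against the griddle's back guard) and carry it, same side up, into the shallow blue tray, where it must lie flat without having been dropped. Do not touch the rösti with the fingers, do not bump the low heat lamp above the griddle, and leave the other kitchen things where they are. Finally lay the turner flat on the bare counter and let go.

Things in the scene. Friction and masses are not known exactly. Their poses are not given: they have to be found in the camera images.
- rosti: crisp golden-brown potato cake, a rigid disc 100 mm across and 14 mm thick, about 110 g, its lower edge bevelled (4 mm high, 7 mm in); origin at the centre of its underside, z up. It lies on the griddle plate and slides easily there.
- turner: dark steel turner with a red handle, 200 g, lying on the counter. Origin at the centre of the blade's underside; x to the tip, z up. Blade 110 mm long (x -55 to +55), 100 mm wide, 2.5 mm thick, 1 mm at the tip. A thin neck cranks up to the handle, a bar 115 mm long, 20 mm wide (y), 24 mm deep, rising 15 degrees backwards: centre line from (-78, 0, 44) to (-189, 0, 73) mm.
- turner_grip (a point): middle of the turner's handle, the place to grip: at (-149, 0, 63) mm in the turner's frame; the fingers close across y, 20 mm wide
- turner_tip (a point): middle of the blade's front edge, at (55, 0, 1) mm in the turner's frame
- griddle: black griddle plate 360 x 360 mm, fixed, its surface 12 mm above the counter. Origin at the centre of its underside; x points to its back, away from the open front edge (x = -180 mm). Steel guards 55 mm high at the back (inner face x = +170 mm) and both sides (inner faces y = +-170 mm); outside the +y guard a strip 50 mm wide with three blue knobs (66 mm high).
- heat_lamp: fixed heat lamp: a silver bar across the griddle. Origin on the counter below the bar's middle, at griddle (-37, -45, 0) mm; axes as the griddle's. The bar covers griddle x -65 to -10, y -230 to +140, z 215 to 265 mm; its post (radius 13, foot radius 30 mm) stands at griddle (-37, -215). Under it an upright gripper has no room: let it lean back 30 to 45 degrees, over the handle's end.
- tray: shallow blue enamelled tray, fixed, 180 mm (x) by 240 mm (y) outside, 20 mm high, walls and floor 4 mm thick; origin at the centre of its underside
- ramekin: white bowl, 76 mm across, 40 mm high; bystander, origin at its underside
- sauce: yellow sauce bottle, 56 mm across, 130 mm high; bystander, origin at its underside
- oil: green glass bottle, 60 mm across, 150 mm high; bystander, origin at its underside
- spice: amber jar, 48 mm across, 90 mm high; bystander, origin at its underside
- press: dark steel burger press, disc 100 mm across with a knob, 60 mm high; bystander, origin at its underside
- pot: steel pot, 150 mm across, 100 mm high; bystander, origin at its underside
- brush: wooden-handled brush, 170 mm long, 20 mm high; bystander, origin at the middle of its underside
Things that resemble listed ones, but are neither listed nor needed, are in the scene too. There is more than one size of the rosti; the job needs the middle-sized.

How it is judged:
By the outcome, as a careful person would: the job done as asked, in the order asked, and still so for the second after the job is handed in, with the robot touching nothing.
It also fails if it takes over 72 s, if anything falls off the work surface, if the arm or the gripper's body presses on something with over 40 N, if the wrist force passes 120 N, or if a joint passes its speed limit or range.

### The arm

A 6-joint arm with a two-finger parallel gripper is mounted at the origin on the work surface. World frame = base frame: x ahead of the robot, y to its left, z up, the work surface at z = 0. Lengths are in m, angles in rad, forces in N, time in s.
With the tool pointing down it reaches from about 0.25 to 0.775 m from the base axis. Payload 4 kg.
Tool frame: the origin (TCP) lies on the centre line of the jaws, within the pads' length; the fingertips stand ctrl.nose_length ahead of it and the grasp point (between the pads) lies 3 mm ahead of it (ctrl.nose_length is the distance from the TCP to the fingertips, in m); z points along the fingers, y is the line along which they close (so a half turn about z gives the same grasp; the last joint's range is limited). The gripper opens to 94 mm and grips with 3 to 60 N. Pads are 16 mm wide; open, the fingers measure 119 mm over their backs; the gripper's body (75 mm by 177 mm) begins 78 mm behind the grasp point.
Start: joints at [1.135, 0.087, 1.371, -0, 1.684, -0.103], TCP at [0.18, 0.52, 0.228] pointing down, gripper open.
Joint ranges: [-3.1, 3.1], [-0.76, 2.03], [0.27, 2.55], [-1.08, 4.22], [0.17, 2.65], [-2.57, 2.57]. Speed limits (rad/s): [2.79, 2.79, 3.14, 3.14, 3.14, 3.14].

### API

Orientations are given as a unit quaternion [w, x, y, z].
In Python, from rig import ctrl gives the robot as it stands. The module is installed in compiled form; this text tells all that it offers.
- The arm moves only by the shell command python3 -m handwheel 'ROWS' [FORCE]. ROWS is JSON, one flat list of numbers, 7 for each row, row after row: the turn, a rotation vector about the tool's x, y, z in degrees, then the shift along the tool's x, y, z in mm, then the finger opening in mm, from 0 to 94. In form: [ax, ay, az, tx, ty, tz, hand, ax, ay, az, tx, ty, tz, hand, ...]. A call has exactly 5 rows; each row is the pose to reach, as a shift and turn from the pose commanded when the call began, along the tool's axes at that moment; what a row does not reach only later rows make up. A row lasts 1/8 s, in which the tool goes at most 62.5 mm and 10.7 degrees, less where a joint would pass 70% of its speed; a pose out of reach is approached as far as the arm can. A call with a gripper value outside its range is refused whole. The fingers move at their own pace and stop on an object; FORCE is the grip in N (left out, the last holds). Time passes only in rows, so rows that repeat a pose let the fingers close, or fill a call up. It gives the time, the measured TCP pose, the force, the opening and the grip force at its end, in the units of the state.
- ctrl.get_state(): the state, without advancing time (a new reading comes with each control period).
- ctrl.get_image(name): name is "side" or "top" or "wrist"; returns the picture (400x640x3 uint8, red, green, blue); there is no depth.
- ctrl.camera_params(name): a dict with "intrinsics" (3x3 intrinsics, pixels), "rvec" (rotation vector, rad) and "tvec" (3), from world to camera coordinates, as OpenCV has them. Camera axes: x right, y down, z forward; pixel columns grow to the right and rows downward; lengths in m; the calibration is good to about 2 mm. A picture is of the moment at which its call begins: read the wrist's pose just before it. camera_params takes no time and is no camera call; for the wrist camera it gives the pose at the moment of the call.
- ctrl.hand_in(): hands the job in; it is judged then, once.
The state is a dict: "time_s": time; "joint_positions": joint angles; "joint_vel": joint speeds; "effort": joint torques, N m; "ee_pos": TCP position; "orientation": TCP orientation; "wrist_force": force on the tool from outside, world axes, zero at the start; "wrist_torque": the same for the moment, N m; "gripper_width": opening from 0.0 (shut) to 1.0 (fully open); "finger_force": force on a finger pad.
Only numpy, scipy, OpenCV 4.12 (cv2) and the standard library are available. Lean on these libraries where they do the work, as an engineer would, in place of code of your own. Each camera call takes 0.05 s, during which the arm holds its last target. There are 200 camera calls.

## Working session

There is one attempt and no reset: what is moved stays moved. The work goes in short steps, Python scripts to look and compute and a shell command to move; the robot and the scene stay as the last step left them, time stands still between calls to the robot, and variables do not carry over. Pictures are saved under pics/ and viewed, at most 10 in all, crops included, and the job is handed in when it is done.

```bash
mkdir -p pics; python3 - <<'E'
from rig import ctrl
import cv2
for n in("top","side"):
    cv2.imwrite(f"pics/{n}0.png",ctrl.get_image(n)[:,:,::-1])
    p=ctrl.camera_params(n);print(n,p)
print(ctrl.get_state(),ctrl.nose_length)
E
```

```text
top {'intrinsics': array([[430.32054902,   0.        , 323.45040468],
       [  0.        , 430.32054902, 198.55614413],
       [  0.        ,   0.        ,   1.        ]]), 'rvec': array([ 2.22353522, -2.16679127,  0.07345315]), 'tvec': array([-0.08455494,  0.49870348,  1.5894997 ])}
side {'intrinsics': array([[421.71767701,   0.        , 317.29518987],
       [  0.        , 421.71767701, 206.13949184],
       [  0.        ,   0.        ,   1.        ]]), 'rvec': array([ 2.26558953, -0.5246611 ,  0.24450978]), 'tvec': array([-0.47606372,  0.17328258,  1.24178093])}
{'time_s': 0.1, 'joint_positions': array([ 1.13492048e+00,  8.79048307e-02,  1.37208531e+00, -5.91743405e-05,
        1.68360422e+00, -1.03094709e-01]), 'joint_vel': array([-0.00120843, -0.00013751, -0.00359999,  0.00252116, -0.00030815,
        0.00042375]), 'effort': array([ 2.49408375e-03, -3.41249943e+01, -3.03302372e+01,  7.20488140e-02,
        3.03765445e-02, -6.88349678e-05]), 'ee_pos': array([0.1794996 , 0.51940982, 0.22641725]), 'orientation': array([-2.38120279e-04,  1.65627025e-01,  9.86187957e-01, -9.72554966e-04]), 'wrist_force': array([-0.57846603,  0.2691285 , -0.53377575]), 'wrist_torque': array([ 0.03263639,  0.00085426, -0.04068593]), 'finger_force': 0.0, 'gripper_width': 1.0013302827527097} 0.022
```

View pics/top0.png

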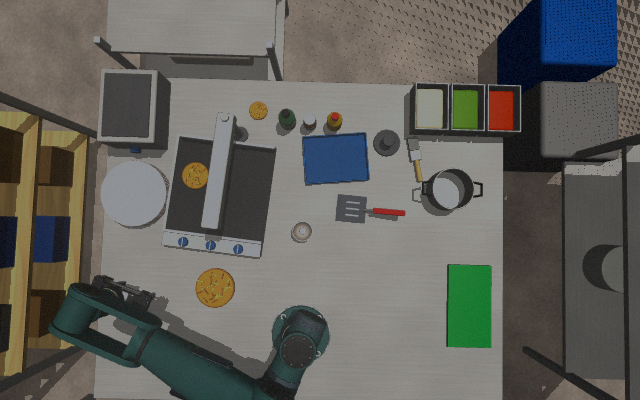

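View pics/side0.png

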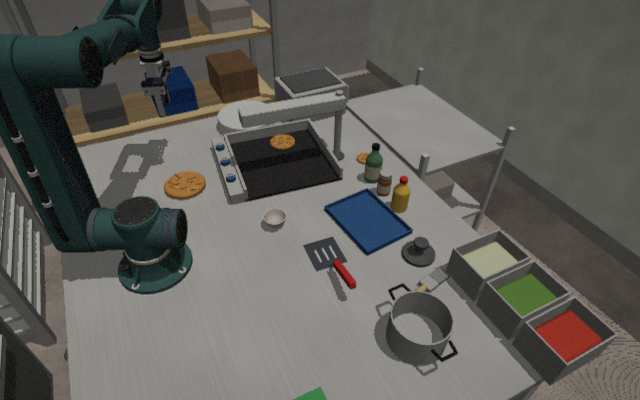

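The top picture shows the middle-sized rösti on the griddle at about (195,175), behind the lamp bar. The look-alikes are a large one at (215,288) and a small one at (258,110). The turner has its blade at (351,208) and its red handle at (388,212). The tray is at (336,158), and the griddle's open front faces right (-y in world). I'll check the choice in one enlarged crop.

```bash
cat > h.py <<'E'
from rig import ctrl
import numpy as np, cv2
from scipy.spatial.transform import Rotation as R
def ray(n,uv,z,p=None):
    p=p or ctrl.camera_params(n); K=p["intrinsics"]; r=R.from_rotvec(np.ravel(p["rvec"])).as_matrix(); t=np.ravel(p["tvec"])
    c=-r.T@t; d=r.T@np.linalg.solve(K,[uv[0],uv[1],1.]); return c+d*(z-c[2])/d[2]
def proj(n,P,p=None):
    p=p or ctrl.camera_params(n); return cv2.projectPoints(np.array(P,float).reshape(-1,3),p["rvec"],p["tvec"],p["intrinsics"],None)[0][:,0]
def tool():
    s=ctrl.get_state(); return np.array(s["ee_pos"]), R.from_quat(np.roll(s["orientation"],-1))
def rel(P,Rt,p0=None,R0=None):
    """target pose -> (rotvec deg, shift mm) in the present tool axes"""
    if p0 is None: p0,R0=tool()
    return np.round((R0.inv()*Rt).as_rotvec(degrees=True),1), np.round(R0.inv().apply(np.array(P)-p0)*1000,1)
E
python3 - <<'E'
from h import *
a=cv2.imread("pics/top0.png"); cv2.imwrite("pics/crop.png",cv2.resize(a[90:270,160:420],None,fx=3,fy=3,interpolation=cv2.INTER_CUBIC))
for k,uv,z in[("rosti",(195,175),.026),("big",(215,288),.014),("small",(258,110),.014),("tray",(336,158),.02),("blade",(351,208),.0),("handle",(388,212),.06)]: print(k,ray("top",uv,z).round(3))
E
```

```text
rosti [0.575 0.407 0.026]
big [0.161 0.319 0.014]
small [0.829 0.184 0.014]
tray [ 0.654 -0.115  0.02 ]
blade [ 0.469 -0.176  0.   ]
handle [ 0.455 -0.306  0.06 ]
```

View pics/crop.png

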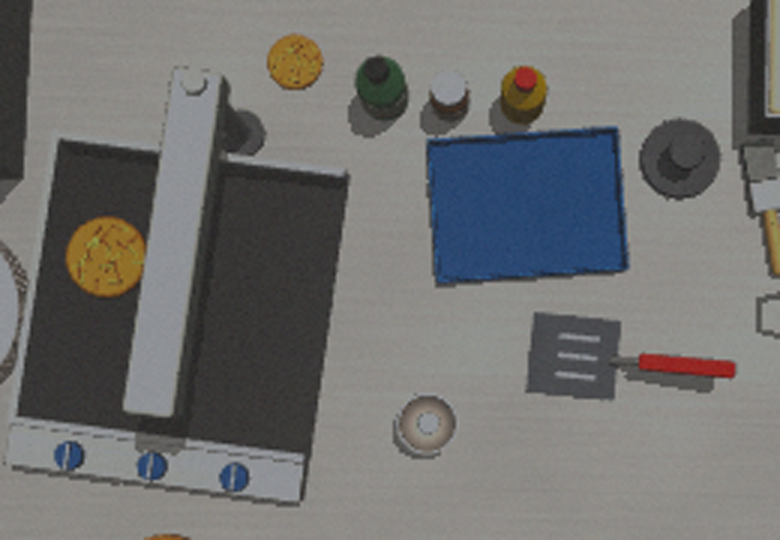

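The crop confirms the choice: the rösti (crop 106,257, about 27 px across) is the only one on the plate. The blade corners are (534,313), (621,321), (615,399) and (527,391). The handle runs (640,362) to (735,370), and the ramekin is at (426,423).

```bash
python3 - <<'E'
from h import *
f=lambda x,y,z: ray("top",(160+(x+.5)/3-.5,90+(y+.5)/3-.5),z)*1000
def show(k,L):
    P=np.array([f(*q) for q in L]);print(k,P[:,:2].round(0).tolist(),"mean",P.mean(0).round(0));return P
show("rosti",[(106,257,.026)])
B=show("blade",[(534,313,.002),(621,321,.002),(615,399,.002),(527,391,.002)])
d=(B[0]+B[3]-B[1]-B[2]);print("blade yaw",np.degrees(np.arctan2(d[1],d[0])))
H=show("handle",[(640,362,.056),(735,370,.085)]);d=H[0]-H[1];print("handle yaw",np.degrees(np.arctan2(d[1],d[0])))
show("tray",[(428,140,.02),(618,128,.02),(628,268,.02),(437,284,.02)])
show("ramekin",[(426,423,.04)])
G=show("gridfront",[(345,180,.012),(303,455,.012)]);d=G[0]-G[1];print("griddle x yaw",np.degrees(np.arctan2(d[1],d[0]))+90)
show("griddle tops",[(60,141,.055),(348,174,.055),(18,417,.055)])
show("lamp",[(175,68,.265),(229,72,.265),(176,416,.265),(124,412,.265)])
show("sauce",[(525,80,.13)]);show("press",[(683,155,.03)])
print(ctrl.get_state()["joint_positions"])
E
```

```text
rosti [[574.0, 406.0]] mean [574. 406.  26.]
blade [[520.0, -125.0], [513.0, -234.0], [415.0, -229.0], [422.0, -118.0]] mean [ 468. -176.    2.]
blade yaw 86.25938856426814
handle [[460.0, -252.0], [453.0, -362.0]] mean [ 456. -307.   71.]
handle yaw 86.03818347557396
tray [[732.0, 13.0], [754.0, -224.0], [578.0, -240.0], [552.0, -3.0]] mean [ 654. -113.   20.]
ramekin [[380.0, 5.0]] mean [380.   5.  40.]
gridfront [[680.0, 116.0], [336.0, 157.0]] mean [508. 137.  12.]
griddle x yaw 83.23791672473271
griddle tops [[711.0, 460.0], [680.0, 108.0], [375.0, 495.0]] mean [589. 354.  55.]
lamp [[752.0, 272.0], [749.0, 215.0], [384.0, 256.0], [387.0, 311.0]] mean [568. 264. 265.]
sauce [[783.0, -103.0]] mean [ 783. -103.  130.]
press [[720.0, -304.0]] mean [ 720. -304.   30.]
[ 1.13492048e+00  8.79048307e-02  1.37208531e+00 -5.91743405e-05
  1.68360422e+00 -1.03094709e-01]
```

```bash
cat >> h.py <<'E'
def pose(yaw,lean,grip,pitch=0):
    """TCP pose gripping at `grip` (m), turner yaw, gripper lean, turner tip-up pitch (deg)"""
    Rt=R.from_euler("ZY",[yaw,-pitch],degrees=True)*R.from_euler("Y",180-lean,degrees=True)*R.from_euler("Z",180,degrees=True)
    return np.array(grip)-.003*Rt.as_matrix()[:,2],Rt
E
python3 - <<'E'
from h import *
for uv,z in[((412,188),.09),((412,201),.09),((424,190),.09),((447,190),.1),((416,165),.01),((421,182),.02)]: print(uv,ray("top",uv,z).round(3))
P,Rt=pose(86.2,40,[.458,-.325,.063]); print(Rt.as_matrix().round(2))
print(rel(P-.12*Rt.as_matrix()[:,2],Rt))
E
```

```text
(412, 188) [ 0.542 -0.386  0.09 ]
(412, 201) [ 0.496 -0.386  0.09 ]
(424, 190) [ 0.536 -0.429  0.09 ]
(447, 190) [ 0.537 -0.508  0.1  ]
(416, 165) [ 0.637 -0.417  0.01 ]
(421, 182) [ 0.572 -0.434  0.02 ]
[[ 0.05  1.    0.04]
 [ 0.76 -0.07  0.64]
 [ 0.64  0.   -0.77]]
(array([-26.1,  34.1,  71.5]), array([-559.9, -783.2,   70.7]))
```

```bash
python3 - <<'E'
from h import *
P,Rt=pose(86.2,10,[.458,-.325,.063])
print(rel(P-.12*Rt.as_matrix()[:,2],Rt))
E
```

```text
(array([-6.6,  8.6, 74.5]), array([-544.7, -727.6,   43.7]))
```

```bash
python3 -m handwheel '[0,0,8,-37,-50,0,94, 0,0,16,-74,-100,0,94, 0,0,24,-111,-150,0,94, 0,0,32,-148,-200,0,94, 0,0,40,-185,-250,0,94]' 50
python3 - <<'E'
from h import *
P,Rt=pose(86.2,10,[.458,-.325,.063])
print(rel(P-.12*Rt.as_matrix()[:,2],Rt))
E
```

```text
time_s: 0.72
ee_pos: [0.2728, 0.2212, 0.2271]
orientation: [0.0, 0.495, 0.869, -0.0]
wrist_force: [1.5, -0.1, -0.1]
gripper_width: 0.997
finger_force: 0.0
(array([-3. ,  9.7, 34.4]), array([-581.8, -132. ,   43.1]))
```

```bash
python3 -m handwheel '[0,2,7,-58,-13,0,94, 0,3,14,-116,-26,0,94, -1,5,21,-174,-39,0,94, -2,7,28,-232,-52,10,94, -3,9.7,34.4,-290,-66,20,94]'
python3 - <<'E'
from h import *
P,Rt=pose(86.2,10,[.458,-.325,.063])
print(rel(P-.12*Rt.as_matrix()[:,2],Rt))
E
```

```text
time_s: 1.35
ee_pos: [0.3655, -0.0615, 0.2074]
orientation: [-0.059, 0.727, 0.681, 0.065]
wrist_force: [1.5, -0.1, 1.0]
gripper_width: 1.004
finger_force: 0.0
(array([ 0.1, -0.1,  0. ]), array([-278. ,  109.8,  -25.6]))
```

```bash
python3 -m handwheel '[0,0,0,-55,22,-5,94, 0,0,0,-111,44,-10,94, 0,0,0,-167,66,-15,94, 0,0,0,-222,88,-20,94, 0,0,0,-278,110,-26,94]'
python3 - <<'E'
from h import *
P,Rt=pose(86.2,10,[.458,-.325,.063])
print(rel(P,Rt)); p=ctrl.camera_params("wrist")
cv2.imwrite("pics/w1.png",ctrl.get_image("wrist")[:,:,::-1])
T=R.from_euler("z",86.2,degrees=True)
c=np.array([.468,-.176,0])
print(proj("wrist",[c+T.apply(np.array(q)/1000) for q in[(-149,0,75),(-78,0,56),(-189,0,85),(55,50,1),(55,-50,1),(-55,50,2),(-55,-50,2)]],p).round(0).tolist())
np.save("w1.npy",p,allow_pickle=True)
E
```

```text
time_s: 1.98
ee_pos: [0.458, -0.3459, 0.1839]
orientation: [-0.06, 0.726, 0.682, 0.064]
wrist_force: [0.2, -0.8, 0.5]
gripper_width: 1.001
finger_force: 0.0
(array([-0.1, -0.1,  0.2]), array([ -0.6,  -1.2, 119.7]))
[[321.0, 205.0], [321.0, 134.0], [321.0, 248.0], [279.0, 23.0], [365.0, 23.0], [280.0, 120.0], [363.0, 120.0]]
```

View pics/w1.png

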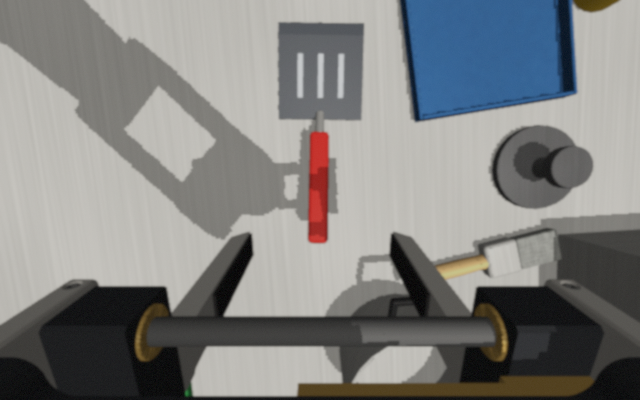

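The wrist view shows the handle from (318,132) to (318,242) and the blade from (279,23) to (363,119), within 2 px of the prediction. The pot's handle sits close behind, near (400,300). I'll grip nearly upright first, move clear of the pot, and regrip there with the lean.

```bash
python3 -m handwheel '[0,0,0,0,0,30,94, 0,0,0,0,0,60,94, 0,0,0,0,0,85,94, 0,0,0,0,0,105,94, 0,0,0,0,0,120,94]'
python3 -m handwheel '[0,0,0,0,0,0,0, 0,0,0,0,0,0,0, 0,0,0,0,0,0,0, 0,0,0,0,0,0,0, 0,0,0,0,0,0,0]' 50
python3 -m handwheel '[0,0,0,0,0,0,0, 0,0,0,0,0,-10,0, 0,0,0,0,0,-20,0, 0,0,0,0,0,-30,0, 0,0,0,0,0,-30,0]' 
python3 - <<'E'
from h import *
P,Rt=pose(70,10,[.389,-.280,.093])
print(rel(P,Rt))
E
```

```text
time_s: 2.65
ee_pos: [0.4586, -0.3225, 0.065]
orientation: [-0.061, 0.726, 0.682, 0.063]
wrist_force: [0.3, -0.3, 0.4]
gripper_width: 1.0
finger_force: 0.0
time_s: 3.28
ee_pos: [0.4593, -0.3235, 0.067]
orientation: [-0.059, 0.726, 0.682, 0.064]
wrist_force: [-0.6, -0.1, 0.1]
gripper_width: 0.504
finger_force: 0.0
time_s: 3.9
ee_pos: [0.4593, -0.3294, 0.0974]
orientation: [-0.058, 0.726, 0.682, 0.063]
wrist_force: [0.9, 0.1, -2.6]
gripper_width: 0.209
finger_force: 50.0
(array([-2.7,  0.1, 16.2]), array([ 43.5, -73.4,   8.9]))
```

```bash
python3 -m handwheel '[0,0,2,6,-11,-3,0, 0,0,6,15,-28,-4,0, -1,0,10,26,-45,-5,0, -2,0,14,37,-62,-5,0, -2.7,0,16.2,43,-73,-5,0]'
python3 -m handwheel '[0,0,0,0,0,0,0, 0,0,0,0,0,5,0, 0,0,0,0,0,10,0, 0,0,0,0,0,13,0, 0,0,0,0,0,13,0]'
python3 - <<'E'
from h import *
p=ctrl.camera_params("side")
cv2.imwrite("pics/s1.png",cv2.resize(ctrl.get_image("side")[180:330,210:410,::-1],None,fx=4,fy=4,interpolation=cv2.INTER_CUBIC))
E
```

```text
time_s: 4.53
ee_pos: [0.3871, -0.2815, 0.1083]
orientation: [-0.051, 0.817, 0.571, 0.07]
wrist_force: [0.1, -0.7, -2.1]
gripper_width: 0.208
finger_force: 50.0
time_s: 5.15
ee_pos: [0.3892, -0.2803, 0.0951]
orientation: [-0.052, 0.816, 0.572, 0.07]
wrist_force: [0.4, -0.2, -2.9]
gripper_width: 0.207
finger_force: 50.0
```

View pics/s1.png

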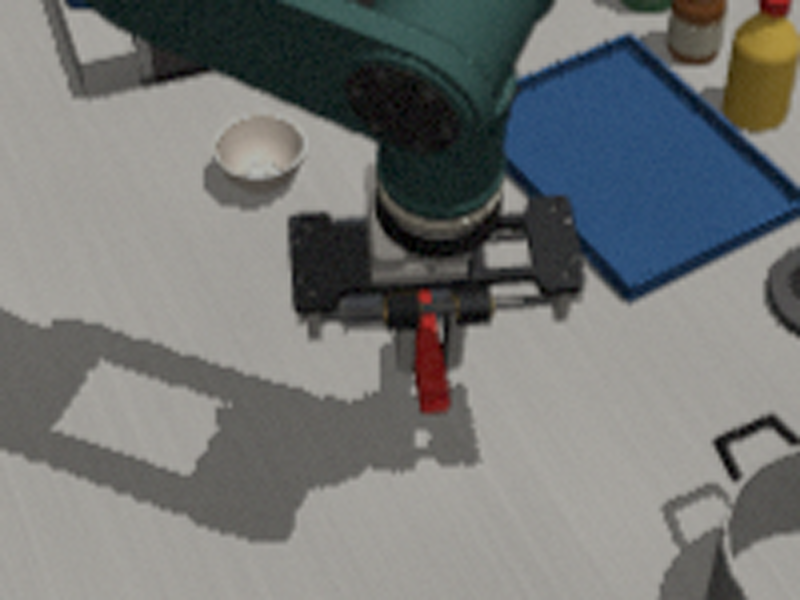

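The side view shows the turner hanging level in the gripper, handle end at crop (435,405), well clear of the pot. Next I'll lower it to contact.

```bash
python3 -m handwheel '[0,0,0,0,0,2,0, 0,0,0,0,0,4,0, 0,0,0,0,0,6,0, 0,0,0,0,0,8,0, 0,0,0,0,0,8,0]'
python3 -m handwheel '[0,0,0,0,0,2,0, 0,0,0,0,0,4,0, 0,0,0,0,0,6,0, 0,0,0,0,0,6,0, 0,0,0,0,0,6,0]'
python3 -m handwheel '[0,0,0,0,0,2,0, 0,0,0,0,0,4,0, 0,0,0,0,0,4,0, 0,0,0,0,0,4,0, 0,0,0,0,0,4,0]'
```

```text
time_s: 5.82
ee_pos: [0.3896, -0.279, 0.0876]
orientation: [-0.051, 0.816, 0.571, 0.07]
wrist_force: [0.4, 1.0, -2.2]
gripper_width: 0.205
finger_force: 50.0
time_s: 6.45
ee_pos: [0.3904, -0.279, 0.0831]
orientation: [-0.05, 0.816, 0.571, 0.07]
wrist_force: [-1.9, -2.2, 5.7]
gripper_width: 0.212
finger_force: 50.0
time_s: 7.08
ee_pos: [0.3911, -0.2789, 0.0797]
orientation: [-0.049, 0.816, 0.571, 0.071]
wrist_force: [-1.7, -3.5, 7.1]
gripper_width: 0.208
finger_force: 50.0
```

```bash
python3 -m handwheel '[0,0,0,0,0,0,50, 0,0,0,0,0,0,60, 0,0,0,0,0,0,80, 0,0,0,0,0,0,94, 0,0,0,0,0,-30,94]'
python3 - <<'E'
from h import *
P,Rt=pose(70,40,[.391,-.277,.063])
print(rel(P-.12*Rt.as_matrix()[:,2],Rt))
E
```

```text
time_s: 7.7
ee_pos: [0.3872, -0.2806, 0.1051]
orientation: [-0.054, 0.816, 0.571, 0.07]
wrist_force: [0.4, -0.3, 1.7]
gripper_width: 0.704
finger_force: 0.0
(array([-0.5, 29.8, -0.2]), array([-64. ,   1.8, -64.4]))
```

```bash
python3 -m handwheel '[0,0,0,-12,0,-25,94, 0,8,0,-24,0,-45,94, 0,16,0,-40,1,-64,94, 0,24,0,-54,2,-64,94, 0,30,0,-64,2,-64,94]'
python3 - <<'E'
from h import *
P,Rt=pose(70,40,[.391,-.277,.063])
print(rel(P-.12*Rt.as_matrix()[:,2],Rt)); p=ctrl.camera_params("wrist")
cv2.imwrite("pics/w2.png",ctrl.get_image("wrist")[:,:,::-1])
T=R.from_euler("z",70,degrees=True)
c=np.array([.391,-.277,0])-T.apply([-.149,0,0])
print(proj("wrist",[c+T.apply(np.array(q)/1000) for q in[(-149,0,75),(-78,0,56),(-189,0,85),(55,50,1),(55,-50,1),(-55,50,2),(-55,-50,2)]],p).round(0).tolist())
np.save("w2.npy",p,allow_pickle=True)
E
```

```text
time_s: 8.32
ee_pos: [0.3649, -0.3542, 0.1593]
orientation: [-0.198, 0.77, 0.538, 0.281]
wrist_force: [-0.1, -0.1, -1.2]
gripper_width: 1.0
finger_force: 0.0
(array([-0.1, -0.2, -0.1]), array([ 0.5, -1.8,  3.1]))
[[320.0, 196.0], [321.0, 147.0], [320.0, 232.0], [288.0, 95.0], [354.0, 95.0], [284.0, 156.0], [357.0, 156.0]]
```

View pics/w2.png

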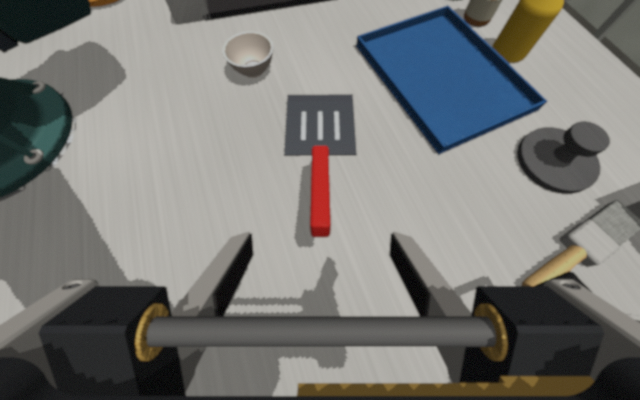

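The wrist view shows the turner lying flat, with the blade at (286–355, 95–156) and the handle end at (320,236). That is within about 3 px of the prediction, so I'll grip it leaned.

```bash
python3 -m handwheel '[0,0,0,0,0,30,94, 0,0,0,0,0,60,94, 0,0,0,0,-1,90,94, 0,0,0,0,-2,110,70, 0,0,0,0,-2,121,50]'
python3 -m handwheel '[0,0,0,0,0,0,0, 0,0,0,0,0,0,0, 0,0,0,0,0,0,0, 0,0,0,0,0,0,0, 0,0,0,0,0,0,0]' 60
python3 - <<'E'
from h import *
P,Rt=pose(70,40,[.391,-.277,.063])
print(rel(P,Rt))
# approach: tip at griddle x=-110,y=-36, blade 45 mm up
s=np.radians(84);xg=np.array([np.cos(s),np.sin(s),0]);yg=np.array([-xg[1],xg[0],0]);O=np.array([.527,.306,0])
c=O-.165*xg-.036*yg
g=c-.149*xg; print(c,g)
for z in(.15,.12): print(rel(*pose(84,40,[g[0],g[1],z])))
E
```

```text
time_s: 9.0
ee_pos: [0.3898, -0.278, 0.0662]
orientation: [-0.198, 0.77, 0.539, 0.279]
wrist_force: [-0.6, -0.1, -0.0]
gripper_width: 0.823
finger_force: 0.0
time_s: 9.62
ee_pos: [0.3897, -0.2793, 0.0669]
orientation: [-0.197, 0.77, 0.539, 0.279]
wrist_force: [-0.3, -0.3, -0.4]
gripper_width: 0.295
finger_force: 0.0
(array([-0.1,  0. , -0.1]), array([-0.5,  0.4,  1.7]))
[0.54555559 0.13814086 0.        ] [ 0.52998085 -0.0100429   0.        ]
(array([  8.9,   0. , -10.8]), array([284.2,  40. , 126.6]))
(array([  8.9,   0. , -10.8]), array([264.9,  40.1, 149.6]))
```

```bash
python3 -m handwheel '[0,0,0,0,0,0,0, 0,0,0,0,0,0,0, 0,0,0,0,0,0,0, 0,0,0,0,0,0,0, 0,0,0,0,0,0,0]' 60
python3 -m handwheel '[0,0,0,6,0,-7,0, 0,0,0,18,0,-21,0, 0,0,0,34,0,-41,0, 0,0,0,50,0,-60,0, 0,0,0,58,0,-69,0]'
python3 - <<'E'
from h import *
s=np.radians(84);xg=np.array([np.cos(s),np.sin(s),0]);yg=np.array([-xg[1],xg[0],0]);O=np.array([.527,.306,0])
c=O-.165*xg-.036*yg
g=c-.149*xg
print(rel(*pose(84,40,[g[0],g[1],.15])))
E
```

```text
time_s: 10.25
ee_pos: [0.3898, -0.2791, 0.0668]
orientation: [-0.197, 0.77, 0.539, 0.279]
wrist_force: [0.2, -1.3, 1.3]
gripper_width: 0.209
finger_force: 60.0
time_s: 10.88
ee_pos: [0.3903, -0.2796, 0.1592]
orientation: [-0.195, 0.77, 0.539, 0.279]
wrist_force: [-0.2, -0.1, -2.0]
gripper_width: 0.208
finger_force: 60.0
(array([  9. ,   0.2, -10.7]), array([225.3,  39.7, 196.9]))
```

```bash
python3 -m handwheel '[1,0,-1,15,3,13,0, 2,0,-3,45,8,40,0, 4,0,-5,85,15,75,0, 6,0,-7,125,22,110,0, 7,0,-8.5,165,29,144,0]'
python3 - <<'E'
from h import *
s=np.radians(84);xg=np.array([np.cos(s),np.sin(s),0]);yg=np.array([-xg[1],xg[0],0]);O=np.array([.527,.306,0])
c=O-.165*xg-.036*yg
g=c-.149*xg
print(rel(*pose(84,40,[g[0],g[1],.12])))
E
```

```text
time_s: 11.5
ee_pos: [0.4921, -0.0798, 0.1512]
orientation: [-0.224, 0.714, 0.611, 0.259]
wrist_force: [0.4, -1.5, -1.8]
gripper_width: 0.209
finger_force: 60.0
(array([ 1.6, -0.1, -2.3]), array([37.2, 26.9, 68.9]))
```

```bash
python3 -m handwheel '[0.5,0,-0.5,9,7,17,0, 1,0,-1,18,13,34,0, 1.5,0,-2,28,20,52,0, 1.6,0,-2.3,37,27,69,0, 1.6,0,-2.3,37,27,69,0]'
python3 - <<'E'
from h import *
s=np.radians(84);xg=np.array([np.cos(s),np.sin(s),0]);yg=np.array([-xg[1],xg[0],0]);O=np.array([.527,.306,0])
c=O-.165*xg-.036*yg
g=c-.149*xg
print(rel(*pose(84,40,[g[0],g[1],.12])))
for n in("top","wrist"):
    p=ctrl.camera_params(n); im=ctrl.get_image(n)[:,:,::-1]
    if n=="top": im=cv2.resize(im[120:270,150:350],None,fx=4,fy=4,interpolation=cv2.INTER_CUBIC)
    cv2.imwrite(f"pics/{n}3.png",im)
    np.save(f"{n}3.npy",p,allow_pickle=True)
E
```

```text
time_s: 12.12
ee_pos: [0.5294, -0.0141, 0.1222]
orientation: [-0.229, 0.698, 0.628, 0.255]
wrist_force: [-0.4, -0.6, -1.5]
gripper_width: 0.207
finger_force: 60.0
(array([ 0.1, -0.1, -0. ]), array([1.7, 0.1, 1.3]))
```

View pics/wrist3.png

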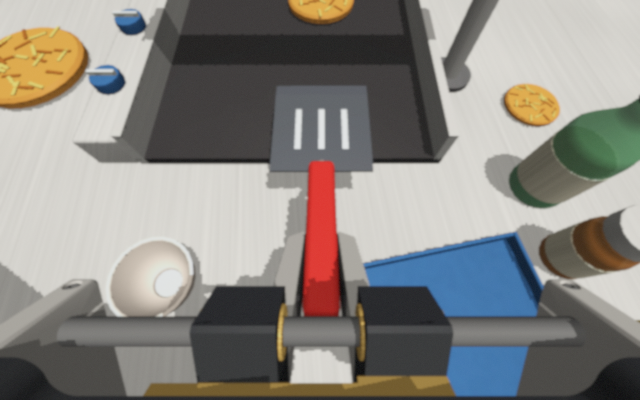

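```bash
python3 - <<'E'
from h import *
p=np.load("wrist3.npy",allow_pickle=True).item()
for uv,z in[((147,160),.012),((440,158),.012),((321,17),.026),((289,3),.026),((354,3),.026)]: print(uv,ray("",uv,z,p).round(4))
P,Rt=tool()
# turner frame from nominal grip
M=R.from_euler("Y",180-40,degrees=True)*R.from_euler("Z",180,degrees=True)
T=Rt*M.inv(); g=P+.003*Rt.as_matrix()[:,2]; c=g-T.apply([-.149,0,.063]); print("blade",c,T.as_euler("ZYX",degrees=True))
pts=[c+T.apply(np.array(q)/1000) for q in[(55,50,1),(55,-50,1),(-55,50,2),(-55,-50,2),(-189,0,85)]]
print(proj("",pts,p).round(0).tolist())
E
```

```text
(147, 160) [0.3426 0.1458 0.012 ]
(440, 158) [0.6817 0.1124 0.012 ]
(321, 17) [0.5681 0.355  0.026 ]
(289, 3) [0.5242 0.3916 0.026 ]
(354, 3) [0.6203 0.3814 0.026 ]
blade [0.54614724 0.13447991 0.05781944] [ 8.38317056e+01  6.37282126e-03 -1.45691006e-01]
[[277.0, 86.0], [368.0, 86.0], [270.0, 173.0], [376.0, 173.0], [323.0, 330.0]]
```

The wrist view shows the rösti dead ahead at (321,5). The blade's tip edge (277–367, 86) is parallel to the griddle front (147–440, 160), and the turner pose matches the model. Next: lower onto the plate, tip slightly down.

```bash
python3 -m handwheel '[0,-0.5,0,-8,0,10,0, 0,-1,0,-16,0,19,0, 0,-1.5,0,-22,0,26,0, 0,-1.5,0,-25.7,0,30.6,0, 0,-1.5,0,-25.7,0,30.6,0]'
python3 -m handwheel '[0,0,0,-0.6,0,0.8,0, 0,0,0,-1.3,0,1.5,0, 0,0,0,-1.3,0,1.5,0, 0,0,0,-1.3,0,1.5,0, 0,0,0,-1.3,0,1.5,0]'
python3 - <<'E'
from h import *
P,Rt=tool()
M=R.from_euler("Y",180-40,degrees=True)*R.from_euler("Z",180,degrees=True)
T=Rt*M.inv(); g=P+.003*Rt.as_matrix()[:,2]; c=g-T.apply([-.149,0,.063]); print("blade",c,T.as_euler("ZYX",degrees=True),"tip",c+T.apply([.055,0,.0]))
E
```

```text
time_s: 12.85
ee_pos: [0.5301, -0.015, 0.0836]
orientation: [-0.22, 0.702, 0.631, 0.247]
wrist_force: [0.4, -0.1, -0.6]
gripper_width: 0.209
finger_force: 60.0
time_s: 13.48
ee_pos: [0.5304, -0.0157, 0.0819]
orientation: [-0.219, 0.702, 0.631, 0.247]
wrist_force: [-2.0, -2.0, 5.2]
gripper_width: 0.207
finger_force: 60.0
blade [0.54674736 0.13260596 0.01271898] [83.80672024  1.48677517 -0.23691967] tip [0.55267891 0.18726655 0.01129194]
```

```bash
python3 -m handwheel '[0,0,0,11.7,0,9.3,0, 0,0,0,39.2,0,31.1,0, 0,0,0,70.5,0,56,0, 0,0,0,97.9,0,77.8,0, 0,0,0,117.5,0,93.3,0]'
cat >> h.py <<'E'
def turner():
    P,Rt=tool(); M=R.from_euler("Y",180-40,degrees=True)*R.from_euler("Z",180,degrees=True)
    T=Rt*M.inv(); g=P+.003*Rt.as_matrix()[:,2]; c=g-T.apply([-.149,0,.063])
    t=c+T.apply([.055,0,0]); d=t-[.527,.306,0]; s=np.radians(84)
    print("blade",c.round(4),T.as_euler("ZYX",degrees=True).round(2),"tip",t.round(4),"griddle x,y",(d[0]*np.cos(s)+d[1]*np.sin(s)).round(4),(-d[0]*np.sin(s)+d[1]*np.cos(s)).round(4))
E
python3 -c "
from h import *
turner()"
```

```text
time_s: 14.1
ee_pos: [0.5463, 0.1355, 0.0813]
orientation: [-0.219, 0.702, 0.631, 0.246]
wrist_force: [0.4, -1.7, 3.4]
gripper_width: 0.205
finger_force: 60.0
blade [0.5626 0.2837 0.012 ] [83.84  1.53 -0.25] tip [0.5685 0.3384 0.0106] griddle x,y 0.0365 -0.0379
```

```bash
python3 -m handwheel '[0,0,0,11.7,0,9.3,0, 0,0,0,23.5,0,18.7,0, 0,0,0,35.2,0,28,0, 0,0,0,43.1,0,34.2,0, 0,0,0,47,0,37.3,0]'
python3 -m handwheel '[0,0,0,7.8,0,6.2,0, 0,0,0,15.7,0,12.4,0, 0,0,0,23.5,0,18.7,0, 0,0,0,29,0,23,0, 0,0,0,31.3,0,24.9,0]'
python3 - <<'E'
from h import *
turner()
cv2.imwrite("pics/w4.png",ctrl.get_image("wrist")[:,:,::-1])
E
```

```text
time_s: 14.72
ee_pos: [0.5528, 0.1936, 0.0815]
orientation: [-0.219, 0.702, 0.631, 0.246]
wrist_force: [-0.3, -1.4, 2.5]
gripper_width: 0.211
finger_force: 60.0
time_s: 15.35
ee_pos: [0.5569, 0.2334, 0.0815]
orientation: [-0.219, 0.702, 0.631, 0.246]
wrist_force: [-1.4, -2.6, 2.1]
gripper_width: 0.207
finger_force: 60.0
blade [0.5731 0.3817 0.0123] [83.85  1.51 -0.19] tip [0.579  0.4364 0.0108] griddle x,y 0.1351 -0.0381
```

View pics/w4.png

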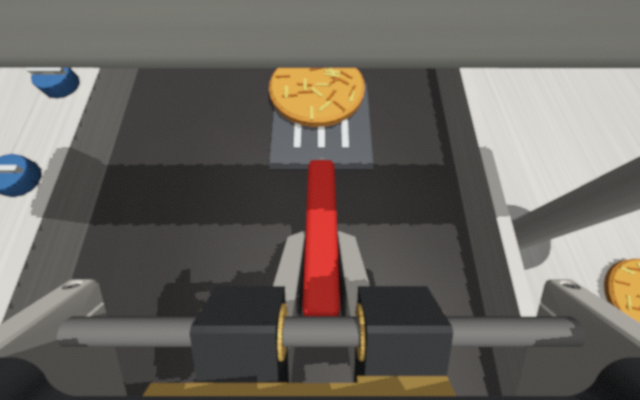

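The rösti (317,90) is sliding onto the blade and is centred on it, with its near edge at row 125 and the blade's rear at row 167. About 33 mm remain to the guard.

```bash
python3 -m handwheel '[0,0,0,5.9,0,4.7,0, 0,0,0,11.7,0,9.3,0, 0,0,0,17.2,0,13.7,0, 0,0,0,21.9,0,17.4,0, 0,0,0,24.3,0,19.3,0]'
python3 - <<'E'
from h import *
turner(); p=ctrl.camera_params("wrist")
im=ctrl.get_image("wrist")
hsv=cv2.cvtColor(im,cv2.COLOR_RGB2HSV); m=cv2.inRange(hsv,(12,120,90),(30,255,255)); m[200:]=0; m[:,:200]=0;m[:,450:]=0
print(cv2.boundingRect(m))
P,Rt=tool();M=R.from_euler("Y",140,degrees=True)*R.from_euler("Z",180,degrees=True);T=Rt*M.inv(); c=P+.003*Rt.as_matrix()[:,2]-T.apply([-.149,0,.063])
print(proj("",[c+T.apply([x,0,.016]) for x in(-.05,-.045,-.04,-.03,-.02,-.01)],p).round(0).tolist(),proj("",[c+T.apply([-.055,0,.002])],p))
E
```

```text
time_s: 16.02
ee_pos: [0.5603, 0.2642, 0.0816]
orientation: [-0.219, 0.702, 0.631, 0.246]
wrist_force: [-0.7, -1.4, 1.7]
gripper_width: 0.208
finger_force: 60.0
blade [0.5765 0.4125 0.0123] [83.84  1.51 -0.19] tip [0.5824 0.4672 0.0109] griddle x,y 0.1661 -0.0383
(0, 0, 0, 0)
[[322.0, 160.0], [322.0, 156.0], [322.0, 151.0], [322.0, 142.0], [322.0, 133.0], [322.0, 125.0]] [[322.0514206  172.77559952]]
```

```bash
python3 - <<'E'
from h import *
im=ctrl.get_image("wrist"); cv2.imwrite("pics/w5.png",im[:,:,::-1])
for v in range(60,185,6): print(v,im[v,310].tolist(),im[v,334].tolist())
E
```

```text
60 [226, 118, 61] [226, 116, 60]
66 [226, 116, 57] [226, 118, 61]
72 [226, 117, 60] [226, 118, 61]
78 [227, 118, 62] [226, 117, 60]
84 [227, 118, 62] [226, 117, 59]
90 [227, 118, 61] [227, 118, 60]
96 [227, 118, 61] [227, 117, 61]
102 [227, 118, 60] [227, 117, 61]
108 [227, 117, 61] [227, 118, 60]
114 [227, 118, 63] [227, 117, 62]
120 [228, 119, 63] [227, 116, 60]
126 [228, 118, 62] [228, 119, 63]
132 [228, 120, 62] [227, 119, 62]
138 [227, 120, 63] [228, 118, 63]
144 [228, 120, 63] [228, 119, 63]
150 [228, 119, 61] [228, 120, 64]
156 [229, 121, 63] [228, 119, 62]
162 [228, 118, 61] [228, 119, 62]
168 [174, 157, 147] [168, 158, 149]
174 [161, 162, 155] [161, 161, 155]
180 [163, 164, 157] [162, 163, 157]
```

```bash
python3 -m handwheel '[0,1,0,-1.5,0,-1.5,0, 0,2.2,0,-2.5,0,-3.5,0, 0,3.4,0,-2.5,0,-6,0, 0,4.5,0,-2,0,-9,0, 0,5.5,0,-1.3,0,-11.3,0]'
python3 -c "
from h import *
turner()"
```

```text
time_s: 16.75
ee_pos: [0.5596, 0.2554, 0.0898]
orientation: [-0.249, 0.69, 0.62, 0.28]
wrist_force: [-0.1, -0.0, -2.7]
gripper_width: 0.208
finger_force: 60.0
blade [0.5766 0.4097 0.0353] [83.81 -4.05 -0.2 ] tip [0.5825 0.4642 0.0392] griddle x,y 0.1631 -0.0386
```

```bash
python3 -m handwheel '[0,0,0,-4.3,0,-4.2,0, 0,0,0,-14.4,0,-13.9,0, 0,0,0,-27.3,0,-26.4,0, 0,0,0,-38.8,0,-37.5,0, 0,0,0,-43.1,0,-41.7,0]'
python3 -m handwheel '[0,0,0,-4.3,0,-4.2,0, 0,0,0,-14.4,0,-13.9,0, 0,0,0,-27.3,0,-26.4,0, 0,0,0,-38.8,0,-37.5,0, 0,0,0,-43.1,0,-41.7,0]'
python3 - <<'E'
from h import *
turner()
cv2.imwrite("pics/w6.png",ctrl.get_image("wrist")[:,:,::-1])
E
```

```text
time_s: 17.38
ee_pos: [0.5534, 0.1947, 0.0898]
orientation: [-0.249, 0.69, 0.619, 0.28]
wrist_force: [0.7, -0.4, -2.3]
gripper_width: 0.21
finger_force: 60.0
time_s: 18.0
ee_pos: [0.5469, 0.1351, 0.0899]
orientation: [-0.249, 0.69, 0.619, 0.28]
wrist_force: [-0.4, 0.7, -2.6]
gripper_width: 0.214
finger_force: 60.0
blade [0.564  0.2893 0.0352] [83.74 -3.99 -0.2 ] tip [0.57   0.3438 0.0391] griddle x,y 0.0421 -0.0388
```

View pics/w6.png

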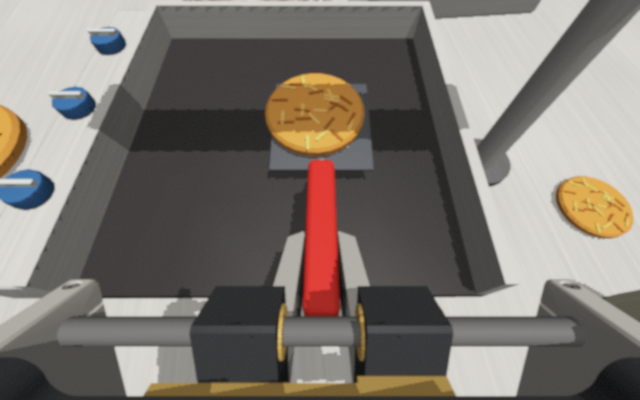

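The rösti sits on the blade, centred at (315,112), same side up. Next: continue backing out while lifting, then go to the tray.

```bash
python3 -m handwheel '[0,0,0,-3.3,0,-5.3,0, 0,0,0,-10.8,0,-17.3,0, 0,0,0,-20.6,0,-33.1,0, 0,0,0,-29.4,0,-47.3,0, 0,0,0,-32.7,0,-52.5,0]'
python3 -m handwheel '[0,0,0,-3.3,0,-5.3,0, 0,0,0,-10.8,0,-17.3,0, 0,0,0,-20.6,0,-33.1,0, 0,0,0,-29.4,0,-47.3,0, 0,0,0,-32.7,0,-52.5,0]'
python3 -m handwheel '[0,0,0,-3.3,0,-5.3,0, 0,0,0,-10.8,0,-17.3,0, 0,0,0,-20.6,0,-33.1,0, 0,0,0,-29.4,0,-47.3,0, 0,0,0,-32.7,0,-52.5,0]'
cat >> h.py <<'E'
def plan(yaw,pitch,c,fr=(1,)):
    """shift/turn from now to the blade centred at c with yaw, tip-up pitch; via fractions about now"""
    P0,R0=tool(); M=R.from_euler("Y",140,degrees=True)*R.from_euler("Z",180,degrees=True)
    T0=R0*M.inv(); c0=P0+.003*R0.as_matrix()[:,2]-T0.apply([-.149,0,.063]); y0,p0,_=T0.as_euler("ZYX",degrees=True)
    for f in fr:
        T=R.from_euler("ZY",[y0+f*(yaw-y0),p0+f*(-pitch-p0)],degrees=True); Rt=T*M
        cc=c0+f*(np.array(c)-c0); P=cc+T.apply([-.149,0,.063])-.003*Rt.as_matrix()[:,2]
        a,b=rel(P,Rt,P0,R0); print(f,a.tolist(),b.tolist())
E
python3 -c "
from h import *
turner()
plan(40,4,[.644,-.121,.10],(.05,.15,.25,.33,.36,.5,.7,.86,1))"
```

```text
time_s: 18.68
ee_pos: [0.5406, 0.0753, 0.1055]
orientation: [-0.248, 0.69, 0.619, 0.28]
wrist_force: [0.4, 0.8, -2.5]
gripper_width: 0.211
finger_force: 60.0
time_s: 19.3
ee_pos: [0.534, 0.0157, 0.1204]
orientation: [-0.248, 0.69, 0.619, 0.28]
wrist_force: [0.1, 0.4, -2.1]
gripper_width: 0.211
finger_force: 60.0
time_s: 19.92
ee_pos: [0.5274, -0.044, 0.1354]
orientation: [-0.248, 0.69, 0.619, 0.28]
wrist_force: [-0.0, 0.1, -3.1]
gripper_width: 0.209
finger_force: 60.0
blade [0.5446 0.1102 0.0808] [83.75 -3.97 -0.25] tip [0.5506 0.1647 0.0846] griddle x,y -0.1381 -0.0382
0.05 [-1.3, -0.0, 1.7] [-7.1, 0.6, -8.2]
0.15 [-4.4, -0.0, 4.9] [-20.9, 1.2, -24.2]
0.25 [-7.4, -0.0, 8.0] [-34.1, 1.9, -39.5]
0.33 [-9.8, -0.0, 10.5] [-44.1, 2.6, -51.3]
0.36 [-10.7, -0.0, 11.5] [-47.8, 2.9, -55.7]
0.5 [-15.0, -0.0, 15.9] [-64.1, 4.6, -75.2]
0.7 [-21.1, -0.0, 22.2] [-85.5, 8.2, -101.0]
0.86 [-25.9, -0.1, 27.2] [-100.9, 12.3, -120.2]
1 [-30.2, -0.1, 31.6] [-113.3, 17.1, -135.9]
```

```bash
python3 -m handwheel '[-1,0,1,-4,0.3,-5,0, -2.8,0,3,-13,0.9,-15,0, -4.8,0,5.2,-22.3,1.2,-25.8,0, -6.6,0,7.2,-30.5,1.7,-35.5,0, -7.4,0,8,-34.1,1.9,-39.5,0]'
python3 -c "
from h import *
turner()
plan(40,4,[.644,-.121,.10],(.05,.15,.25,.33,.36))"
```

```text
time_s: 20.55
ee_pos: [0.5231, -0.0952, 0.1399]
orientation: [-0.222, 0.747, 0.55, 0.302]
wrist_force: [-0.2, 0.5, -2.5]
gripper_width: 0.21
finger_force: 60.0
blade [0.5691 0.0529 0.0853] [ 7.276e+01 -4.010e+00  3.000e-02] tip [0.5853 0.1053 0.0892] griddle x,y -0.1935 -0.079
0.05 [-1.2, 0.0, 1.2] [-4.6, 1.7, -5.5]
0.15 [-3.4, 0.0, 3.5] [-13.6, 5.1, -16.2]
0.25 [-5.7, 0.0, 5.9] [-22.2, 8.6, -26.5]
0.33 [-7.5, 0.0, 7.8] [-28.8, 11.5, -34.6]
0.36 [-8.2, 0.0, 8.5] [-31.2, 12.6, -37.5]
```

```bash
python3 -m handwheel '[-1,0,1,-3.5,1.3,-4,0, -3.2,0,3.3,-12.5,4.7,-15,0, -5.4,0,5.6,-21,8.2,-25.2,0, -7.3,0,7.6,-28,11.2,-33.7,0, -8.2,0,8.5,-31.2,12.6,-37.5,0]'
python3 -c "
from h import *
turner()
plan(40,4,[.644,-.121,.10],(.05,.17,.31,.44,.5,1))"
```

```text
time_s: 21.18
ee_pos: [0.5209, -0.1452, 0.1452]
orientation: [-0.19, 0.799, 0.47, 0.323]
wrist_force: [-0.4, -0.3, -3.3]
gripper_width: 0.21
finger_force: 60.0
blade [ 0.5962 -0.0095  0.0905] [ 6.096e+01 -4.000e+00  4.000e-02] tip [0.6228 0.0384 0.0944] griddle x,y -0.2561 -0.1233
0.05 [-0.8, 0.0, 0.7] [-2.3, 1.9, -2.9]
0.17 [-2.5, 0.0, 2.5] [-7.7, 6.6, -9.7]
0.31 [-4.5, 0.0, 4.6] [-13.8, 12.1, -17.4]
0.44 [-6.4, 0.0, 6.6] [-19.2, 17.3, -24.3]
0.5 [-7.3, 0.0, 7.5] [-21.5, 19.7, -27.4]
1 [-14.6, 0.0, 15.0] [-39.4, 40.4, -51.3]
```

```bash
python3 -m handwheel '[-0.8,0,0.7,-2.3,1.9,-2.9,0, -2.5,0,2.5,-7.7,6.6,-9.7,0, -4.5,0,4.6,-13.8,12.1,-17.4,0, -6.4,0,6.6,-19.2,17.3,-24.3,0, -7.3,0,7.5,-21.5,19.7,-27.4,0]'
python3 -c "
from h import *
turner()
plan(40,4,[.644,-.121,.10],(.1,.34,.62,.88,1))"
```

```text
time_s: 21.8
ee_pos: [0.5216, -0.1847, 0.1499]
orientation: [-0.16, 0.839, 0.396, 0.339]
wrist_force: [-0.1, 1.2, -3.2]
gripper_width: 0.206
finger_force: 60.0
blade [ 0.6203 -0.065   0.0953] [50.5 -4.  -0. ] tip [ 0.6552 -0.0227  0.0991] griddle x,y -0.3135 -0.1618
0.1 [-0.7, -0.0, 0.8] [-1.7, 2.5, -2.3]
0.34 [-2.5, -0.0, 2.6] [-5.5, 8.7, -7.6]
0.62 [-4.5, -0.0, 4.7] [-9.8, 15.8, -13.5]
0.88 [-6.4, -0.0, 6.7] [-13.5, 22.5, -18.7]
1 [-7.3, -0.0, 7.6] [-15.1, 25.6, -21.1]
```

```bash
python3 -m handwheel '[-0.7,0,0.8,-1.7,2.5,-2.3,0, -2.5,0,2.6,-5.5,8.7,-7.6,0, -4.5,0,4.7,-9.8,15.8,-13.5,0, -6.4,0,6.7,-13.5,22.5,-18.7,0, -7.3,0,7.6,-15.1,25.6,-21.1,0]'
python3 - <<'E'
from h import *
turner()
plan(40,0,[.644,-.121,.03],(.1,.34,.62,.88,1))
im=ctrl.get_image("wrist"); cv2.imwrite("pics/w7.png",im[:,:,::-1])
hsv=cv2.cvtColor(im,cv2.COLOR_RGB2HSV); m=cv2.inRange(hsv,(12,100,60),(30,255,255)); m[170:]=0; m[:,:220]=0;m[:,420:]=0
print(cv2.boundingRect(m))
E
```

```text
time_s: 22.42
ee_pos: [0.5253, -0.2205, 0.1546]
orientation: [-0.128, 0.871, 0.317, 0.352]
wrist_force: [-0.1, -0.5, -3.0]
gripper_width: 0.212
finger_force: 60.0
blade [ 0.6441 -0.1208  0.1   ] [ 3.999e+01 -4.000e+00  3.000e-02] tip [ 0.6862 -0.0855  0.1038] griddle x,y -0.3728 -0.1992
0.1 [-0.0, -0.4, -0.0] [-3.8, -0.0, 4.5]
0.34 [-0.0, -1.4, -0.0] [-13.1, 0.0, 15.4]
0.62 [-0.0, -2.5, -0.0] [-23.8, 0.1, 28.1]
0.88 [-0.0, -3.5, -0.0] [-33.8, 0.1, 39.9]
1 [-0.0, -4.0, -0.0] [-38.3, 0.1, 45.4]
(242, 13, 160, 146)
```

```bash
python3 -m handwheel '[0,-0.4,0,-3.8,0,4.5,0, 0,-1.4,0,-13.1,0,15.4,0, 0,-2.5,0,-23.8,0,28.1,0, 0,-3.5,0,-33.8,0,39.9,0, 0,-4,0,-38.3,0,45.4,0]'
python3 - <<'E'
from h import *
a=cv2.imread("pics/w7.png");m=cv2.inRange(cv2.cvtColor(a,cv2.COLOR_BGR2HSV),(12,100,60),(30,255,255));m[200:]=0
n,_,s,c=cv2.connectedComponentsWithStats(m); print([(s[i].tolist(),c[i].round().tolist()) for i in range(1,n) if s[i,4]>300])
turner()
# tilt: tip kept at z .0055, tip position fixed
for d in(6,12,16,20):
    t=np.array([.6862,-.0855]);u=np.array([np.cos(np.radians(40)),np.sin(np.radians(40))]);k=np.radians(d)
    c=np.r_[t-.055*np.cos(k)*u,.0055+.055*np.sin(k)]; print(d,c.round(4));plan(40,-d,c)
E
```

```text
time_s: 23.1
ee_pos: [0.528, -0.2164, 0.0933]
orientation: [-0.119, 0.883, 0.322, 0.32]
wrist_force: [-0.2, -0.2, -3.1]
gripper_width: 0.207
finger_force: 60.0
[([242, 13, 26, 24, 485], [255.0, 25.0]), ([359, 45, 43, 80, 2224], [380.0, 81.0]), ([311, 51, 29, 22, 505], [325.0, 62.0]), ([265, 75, 100, 84, 6504], [315.0, 117.0])]
blade [ 0.6432 -0.119   0.0279] [40.16  0.05  0.19] tip [ 0.6852 -0.0835  0.0278] griddle x,y -0.3708 -0.1981
6 [ 0.6443 -0.1207  0.0112]
1 [-0.2, -5.9, 0.0] [4.8, 1.4, 5.7]
12 [ 0.645  -0.1201  0.0169]
1 [-0.2, -11.9, 0.0] [25.5, 1.4, -3.3]
16 [ 0.6457 -0.1195  0.0207]
1 [-0.2, -15.9, 0.0] [39.8, 1.3, -8.1]
20 [ 0.6466 -0.1187  0.0243]
1 [-0.2, -19.9, 0.0] [54.4, 1.3, -11.8]
```

```bash
python3 -m handwheel '[0,-3,0,2.4,0.5,2.9,0, 0,-6,0,4.8,1,5.7,0, 0,-9,0,15,1,1.2,0, 0,-12,0,25.5,1.4,-3.3,0, 0,-14,0,32.6,1.4,-5.8,0]'
python3 - <<'E'
from h import *
turner()
im=ctrl.get_image("wrist"); cv2.imwrite("pics/w8.png",im[:,:,::-1]);p=ctrl.camera_params("wrist")
m=cv2.inRange(cv2.cvtColor(im,cv2.COLOR_RGB2HSV),(12,100,60),(30,255,255));m[200:]=0
n,_,s,c=cv2.connectedComponentsWithStats(m); print([(s[i].tolist(),c[i].round().tolist()) for i in range(1,n) if s[i,4]>1500])
E
```

```text
time_s: 23.72
ee_pos: [0.5462, -0.2043, 0.1214]
orientation: [-0.077, 0.915, 0.335, 0.211]
wrist_force: [-0.0, -0.5, -2.6]
gripper_width: 0.212
finger_force: 60.0
blade [ 0.646  -0.12    0.0215] [40.16 14.02  0.  ] tip [ 0.6868 -0.0856  0.0081] griddle x,y -0.3728 -0.1999
[([365, 0, 65, 60, 2801], [393.0, 26.0]), ([266, 76, 99, 83, 6488], [315.0, 116.0])]
```

```bash
python3 - <<'E'
from h import *
for d in(17,20,23):
    t=np.array([.6862,-.0855]);u=np.array([np.cos(np.radians(40)),np.sin(np.radians(40))]);k=np.radians(d)
    c=np.r_[t-.055*np.cos(k)*u,.005+.055*np.sin(k)];plan(40,-d,c)
E
```

```text
1 [0.0, -3.0, 0.2] [6.3, -1.4, -2.2]
1 [0.0, -6.0, 0.2] [16.3, -1.4, -7.5]
1 [0.0, -9.0, 0.2] [26.5, -1.3, -12.3]
```

```bash
python3 -m handwheel '[0,-1.5,0,2.5,0,-0.5,0, 0,-3,0,6.3,0,-2.2,0, 0,-4.5,0,11.3,0,-4.8,0, 0,-6,0,16.3,0,-7.5,0, 0,-6,0,16.3,0,-7.5,0]'
python3 - <<'E'
from h import *
turner()
im=ctrl.get_image("wrist"); cv2.imwrite("pics/w9.png",im[:,:,::-1])
m=cv2.inRange(cv2.cvtColor(im,cv2.COLOR_RGB2HSV),(12,100,60),(30,255,255));m[200:]=0
n,_,s,c=cv2.connectedComponentsWithStats(m); print([(s[i].tolist(),c[i].round().tolist()) for i in range(1,n) if s[i,4]>1500])
E
```

```text
time_s: 24.4
ee_pos: [0.5553, -0.1974, 0.1357]
orientation: [-0.059, 0.925, 0.338, 0.164]
wrist_force: [-3.2, -1.2, 6.1]
gripper_width: 0.211
finger_force: 60.0
blade [ 0.6468 -0.1205  0.0227] [40.12 19.99 -0.12] tip [ 0.6863 -0.0872  0.0039] griddle x,y -0.3744 -0.1995
[([366, 0, 65, 54, 2541], [394.0, 23.0]), ([267, 69, 99, 82, 6321], [316.0, 109.0])]
```

The rösti started to slide at 20° and the tip is on the tray floor. I'll draw the blade back from under it.

```bash
python3 -m handwheel '[0,0,0,-9.2,0,-4.1,0, 0,0,0,-28,0,-11,0, 0,0,0,-46.8,0,-17.8,0, 0,0,0,-65.6,0,-24.6,0, 0,0,0,-84.4,0,-31.5,0]'
python3 - <<'E'
from h import *
turner(); p=ctrl.camera_params("wrist")
im=ctrl.get_image("wrist"); cv2.imwrite("pics/w10.png",im[:,:,::-1])
m=cv2.inRange(cv2.cvtColor(im,cv2.COLOR_RGB2HSV),(12,100,60),(30,255,255));m[200:]=0
n,_,s,c=cv2.connectedComponentsWithStats(m)
for i in range(1,n):
    if s[i,4]>1500: print(s[i].tolist(),c[i].round().tolist(),ray("",c[i],.018,p).round(3))
E
```

```text
time_s: 25.08
ee_pos: [0.4853, -0.2562, 0.1357]
orientation: [-0.06, 0.925, 0.336, 0.165]
wrist_force: [3.9, 1.4, 3.2]
gripper_width: 0.204
finger_force: 60.0
blade [ 0.5772 -0.1791  0.0232] [ 3.996e+01  1.979e+01 -1.000e-02] tip [ 0.6168 -0.1459  0.0045] griddle x,y -0.44 -0.1366
[271, 0, 90, 76, 5742] [316.0, 35.0] [ 0.651 -0.108  0.018]
```

```bash
python3 -m handwheel '[0,0,0,-9.4,0,-3.4,0, 0,0,0,-22,0,-8,0, 0,0,0,-20,0,-20,0, 0,0,0,-13,0,-40,0, 0,0,0,-7,0,-60,0]'
python3 - <<'E'
from h import *
turner()
im=ctrl.get_image("wrist"); cv2.imwrite("pics/w11.png",im[:,:,::-1])
# lay-down: blade at (.44,-.15) yaw 70, first at z .09
plan(70,0,[.44,-.15,.09],(.25,.5,.75,1))
E
```

```text
time_s: 25.75
ee_pos: [0.4625, -0.2733, 0.188]
orientation: [-0.061, 0.926, 0.338, 0.16]
wrist_force: [-0.2, -0.1, -2.4]
gripper_width: 0.211
finger_force: 60.0
blade [ 0.5531 -0.1963  0.0744] [40.24 20.32  0.26] tip [ 0.5924 -0.163   0.0553] griddle x,y -0.4596 -0.1141
0.25 [2.9, 5.1, -6.8] [-24.1, -10.8, -0.2]
0.5 [6.4, 10.1, -13.5] [-45.2, -19.9, 1.6]
0.75 [10.4, 15.0, -19.9] [-63.0, -27.8, 5.3]
1 [15.0, 19.8, -26.0] [-77.2, -35.4, 10.9]
```

View pics/w11.png

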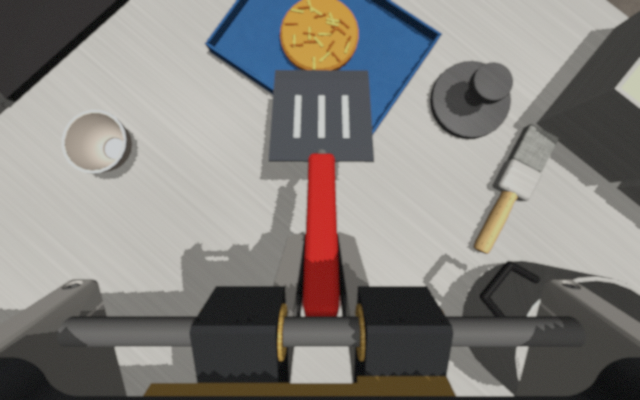

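The rösti lies flat in the tray (319,33), top side up and fully clear of the blade. Next is laying the turner on the bare counter.

```bash
python3 -m handwheel '[2.9,5.1,-6.8,-24.1,-10.8,-0.2,0, 6.4,10.1,-13.5,-45.2,-19.9,1.6,0, 10.4,15,-19.9,-63,-27.8,5.3,0, 15,19.8,-26,-77.2,-35.4,10.9,0, 15,19.8,-26,-77.2,-35.4,10.9,0]'
python3 -c "
from h import *
turner()
plan(70,0,[.44,-.15,.008]);plan(70,0,[.44,-.15,.000])"
```

```text
time_s: 26.42
ee_pos: [0.3875, -0.2908, 0.1489]
orientation: [-0.2, 0.771, 0.536, 0.281]
wrist_force: [1.3, -0.6, -1.8]
gripper_width: 0.209
finger_force: 60.0
blade [ 0.4393 -0.1487  0.0845] [69.81 -0.32  0.4 ] tip [ 0.4583 -0.0971  0.0848] griddle x,y -0.408 0.0262
1 [-0.2, -0.3, -0.4] [-49.4, 1.7, 57.3]
1 [-0.2, -0.3, -0.4] [-54.6, 1.7, 63.4]
```

```bash
python3 -m handwheel '[0,0,0,-12,0,14,0, 0,0,0,-25,0,29,0, 0,0,0,-37,0,43,0, 0,0,0,-46,0,53,0, -0.2,0,-0.4,-49.4,1,57.3,0]'
python3 -m handwheel '[0,0,0,-1.5,0,2,0, 0,0,0,-3,0,4,0, 0,0,0,-4,0,5,0, 0,0,0,-4.5,0,5.4,0, 0,0,0,-4.5,0,5.4,0]'
python3 -c "
from h import *
turner()"
```

```text
time_s: 27.05
ee_pos: [0.3898, -0.2907, 0.0758]
orientation: [-0.195, 0.767, 0.541, 0.284]
wrist_force: [0.7, 0.3, -1.2]
gripper_width: 0.209
finger_force: 60.0
time_s: 27.68
ee_pos: [0.39, -0.2913, 0.07]
orientation: [-0.195, 0.768, 0.541, 0.284]
wrist_force: [0.1, 0.2, -2.5]
gripper_width: 0.21
finger_force: 60.0
blade [ 0.4419 -0.1492  0.0054] [70.15 -0.25 -0.46] tip [ 0.4605 -0.0975  0.0056] griddle x,y -0.4082 0.0239
```

```bash
python3 -m handwheel '[0.5,0,0,-1,0,1,0, 0.5,0,0,-2,0,2.2,0, 0.5,0,0,-2.7,0,3.2,0, 0.5,0,0,-3.3,0,3.9,0, 0.5,0,0,-3.3,0,3.9,0]'
python3 -c "
from h import *
turner()"
```

```text
time_s: 28.3
ee_pos: [0.39, -0.2911, 0.0647]
orientation: [-0.198, 0.767, 0.542, 0.281]
wrist_force: [0.1, -0.2, -2.3]
gripper_width: 0.211
finger_force: 60.0
blade [ 4.406e-01 -1.486e-01  1.000e-04] [ 7.047e+01 -2.700e-01 -5.000e-02] tip [ 4.59e-01 -9.68e-02  3.00e-04] griddle x,y -0.4077 0.0255
```

```bash
python3 -m handwheel '[0,0,0,-0.6,0,0.8,0, 0,0,0,-1.3,0,1.5,0, 0,0,0,-1.3,0,1.5,0, 0,0,0,-1.3,0,1.5,0, 0,0,0,-1.3,0,1.5,0]'
python3 -m handwheel '[0,0,0,-0.6,0,0.8,0, 0,0,0,-1.3,0,1.5,0, 0,0,0,-1.3,0,1.5,0, 0,0,0,-1.3,0,1.5,0, 0,0,0,-1.3,0,1.5,0]'
```

```text
time_s: 28.92
ee_pos: [0.39, -0.2912, 0.0628]
orientation: [-0.198, 0.767, 0.542, 0.281]
wrist_force: [-0.6, 0.0, -2.0]
gripper_width: 0.211
finger_force: 60.0
time_s: 29.55
ee_pos: [0.3901, -0.2913, 0.0608]
orientation: [-0.198, 0.767, 0.542, 0.281]
wrist_force: [-0.4, -0.3, -2.5]
gripper_width: 0.208
finger_force: 60.0
```

```bash
python3 - <<'E'
from h import *
im=ctrl.get_image("wrist");cv2.imwrite("pics/w12.png",im[:,:,::-1]);p=ctrl.camera_params("wrist")
P,Rt=tool(); M=R.from_euler("Y",140,degrees=True)*R.from_euler("Z",180,degrees=True); T=Rt*M.inv(); g=P+.003*Rt.as_matrix()[:,2]
for d in(0,2,3,4,5,6):
    Q=T*R.from_euler("Y",-d,degrees=True); q=[g+Q.apply(np.array(v)/1000-[-.149,0,.063]) for v in[(55,50,1),(-55,50,2),(-189,0,85),(55,0,0),(-55,0,0)]]
    print(d,proj("",q[:3],p).round(0).tolist(),"z tip,rear",q[3][2].round(4),q[4][2].round(4))
g=im.mean(2); col=g[50:180,285]; dd=np.diff(col); print("edges at u=285:",[(50+i,round(dd[i])) for i in np.argsort(-abs(dd))[:8]])
E
```

```text
0 [[277.0, 86.0], [269.0, 173.0], [323.0, 328.0]] z tip,rear -0.0036 -0.0041
2 [[276.0, 80.0], [269.0, 169.0], [323.0, 330.0]] z tip,rear 0.0036 -0.0007
3 [[276.0, 76.0], [269.0, 167.0], [323.0, 331.0]] z tip,rear 0.0072 0.001
4 [[275.0, 73.0], [269.0, 165.0], [323.0, 331.0]] z tip,rear 0.0108 0.0027
5 [[275.0, 69.0], [268.0, 164.0], [323.0, 332.0]] z tip,rear 0.0145 0.0044
6 [[274.0, 66.0], [268.0, 162.0], [323.0, 333.0]] z tip,rear 0.0181 0.0061
edges at u=285: [(np.int64(161), 38), (np.int64(70), -33), (np.int64(69), -32), (np.int64(162), 32), (np.int64(163), 17), (np.int64(68), -15), (np.int64(71), -14), (np.int64(160), 8)]
```

```bash
python3 -m handwheel '[0,-1.2,0,1.2,0,-1.5,0, 0,-2.5,0,2.4,0,-3,0, 0,-3.8,0,3.6,0,-4.2,0, 0,-5,0,3.6,0,-4.2,0, 0,-5,0,3.6,0,-4.2,0]'
python3 -m handwheel '[0,0,0,-0.4,0,0.5,0, 0,0,0,-0.9,0,1,0, 0,0,0,-1.3,0,1.5,0, 0,0,0,-1.3,0,1.5,0, 0,0,0,-1.3,0,1.5,0]'
```

```text
time_s: 30.22
ee_pos: [0.3905, -0.2908, 0.0675]
orientation: [-0.174, 0.778, 0.55, 0.248]
wrist_force: [-0.7, -0.6, 2.3]
gripper_width: 0.212
finger_force: 60.0
time_s: 30.85
ee_pos: [0.3903, -0.2915, 0.0654]
orientation: [-0.174, 0.778, 0.55, 0.249]
wrist_force: [-0.3, -2.7, 7.4]
gripper_width: 0.209
finger_force: 60.0
```

Contact is made with the blade level. I'll release and back off along the fingers.

```bash
python3 -m handwheel '[0,0,0,0,0,0,30, 0,0,0,0,0,0,50, 0,0,0,0,0,0,70, 0,0,0,0,0,0,94, 0,0,0,0,0,0,94]'
python3 -m handwheel '[0,0,0,0,0,0,94, 0,0,0,0,0,-20,94, 0,0,0,0,0,-50,94, 0,0,0,0,0,-85,94, 0,0,0,0,0,-120,94]'
python3 -m handwheel '[0,0,0,0,0,0,94, 0,0,0,0,0,0,94, 0,0,0,0,0,0,94, 0,0,0,0,0,0,94, 0,0,0,0,0,0,94]'
python3 - <<'E'
from h import *
im=ctrl.get_image("wrist");cv2.imwrite("pics/w13.png",im[:,:,::-1]);p=ctrl.camera_params("wrist")
T=R.from_euler("z",70.3,degrees=True); c=np.array([.4406,-.1495,0])
print(proj("",[c+T.apply(np.array(v)/1000) for v in[(55,50,1),(55,-50,1),(-55,50,2),(-55,-50,2),(-78,0,56),(-189,0,85)]],p).round().tolist())
h=cv2.cvtColor(im,cv2.COLOR_RGB2HSV); m=cv2.inRange(h,(0,150,80),(6,255,255))
n,_,s,_=cv2.connectedComponentsWithStats(m);print([x.tolist() for x in s[1:] if x[4]>300])
g=im.mean(2)
for u in(296,345): d=np.diff(g[:230,u]);print(u,[(int(i),round(d[i])) for i in np.argsort(-abs(d))[:8]])
t=ctrl.get_image("top");m=cv2.inRange(cv2.cvtColor(t,cv2.COLOR_RGB2HSV),(12,120,90),(30,255,255))
n,_,s,c=cv2.connectedComponentsWithStats(m)
for i in range(1,n):
    if s[i,4]>120 and s[i,0]>180 and s[i,0]<400: print(s[i].tolist(),ray("top",c[i],.018).round(3))
E
```

```text
time_s: 31.48
ee_pos: [0.39, -0.2913, 0.0642]
orientation: [-0.174, 0.778, 0.55, 0.248]
wrist_force: [0.2, -0.2, -0.4]
gripper_width: 0.701
finger_force: 0.0
time_s: 32.1
ee_pos: [0.3665, -0.357, 0.1632]
orientation: [-0.174, 0.778, 0.55, 0.248]
wrist_force: [-0.1, 0.4, 0.0]
gripper_width: 0.999
finger_force: 0.0
time_s: 32.72
ee_pos: [0.3668, -0.3561, 0.1619]
orientation: [-0.175, 0.778, 0.55, 0.248]
wrist_force: [-0.3, -0.7, 0.5]
gripper_width: 1.003
finger_force: 0.0
[[288.0, 83.0], [357.0, 83.0], [285.0, 150.0], [360.0, 150.0], [322.0, 144.0], [322.0, 237.0]]
[[312, 140, 19, 96, 1662]]
296 [(146, 38), (80, -35), (147, 33), (81, -32), (79, -15), (148, 13), (82, -12), (227, -9)]
345 [(146, 37), (81, -36), (147, 34), (80, -32), (82, -18), (79, -12), (148, 12), (145, 7)]
[249, 102, 18, 18, 252] [0.827 0.184 0.018]
[320, 144, 26, 26, 533] [ 0.659 -0.102  0.018]
[196, 268, 39, 40, 1183] [0.163 0.319 0.018]
```

```bash
python3 -c "
from rig import ctrl
print(ctrl.hand_in())"
```

```text
the job is handed in; nothing more can be done
None
```

The rösti lies flat in the blue tray, same side up, the turner is flat on the bare counter and released, and the job was handed in at about 33 s; no judging result was shown.

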